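Sort finished mould parts into the inspection tray and electrode bins

TASK

Clear the mould parts off the bench: set the large steel insert (round brass-lined pocket) on the two-railed tray, its long sides along the far long rail, and push it snug into the corner where the rails meet; only then pack the small steel insert (square black pocket) square beside it, snug against the far rail and against the large insert, without pushing that one out of its corner. Stand the copper electrode upright in the blue bin with the copper-coloured tab and the graphite electrode upright in the blue bin with the black tab, before, between or after the inserts. Set everything down gently without letting it fall, let go, and leave the bottle, the loupe and the brush where they are.

Things in the scene. Friction and masses are not known exactly. Their poses are not given: they have to be found in the camera images.
- large_insert_mid (a point): Large steel mould insert: block 44 mm (its x) by 56 mm (its y) by 32 mm high with a round blind pocket (24 mm, 12 mm deep, brass-coloured floor) in the middle of its top; about 0.55 kg; sliding it on the tray takes up to about 10 N. The point is its centre, half-way up (16 mm above its underside); z up. A half turn makes no difference.
- small_insert_mid (a point): Small steel mould insert: block 40 x 40 mm, 32 mm high, with a square blind pocket (16 mm, 10 mm deep, black floor) in the middle of its top; about 0.36 kg; slides with up to about 7 N. The point is its centre, half-way up (16 mm above its underside), axes along its sides, z up. Any quarter turn makes no difference.
- copper_electrode_mid (a point): Copper electrode: copper-coloured square foot 30 x 30 mm, 16 mm high, with an upright round stem 20 mm in diameter on its middle, 50 mm high in all; about 0.2 kg. The point is on its axis, half-way up (25 mm above its underside, in the stem); x and y along the sides of the foot, z up.
- graphite_electrode_mid (a point): Graphite electrode: black block 32 mm (its x) by 26 mm (its y), 24 mm high, with three upright fins on top (each 6 mm in x by 22 mm in y by 20 mm high, centres 10 mm apart in x), 44 mm high in all; about 0.06 kg. The point is its centre, half-way up (22 mm above its underside); z up. The block can be gripped across its y sides.
- tray: Fixed tray: blue plate 110 mm (x) by 150 mm (y), 6 mm thick; two aluminium rails, tops 32 mm above the bench: the far long rail on its +x edge, inner face at x +47 mm, the left short rail on its +y edge, inner face at y +67 mm; other edges open. Origin: centre of the underside, z up. Snug seats (centres, 22 mm above the bench): large insert x 25, y 39; small insert x 27, y -9 mm.
- copper_bin: Fixed blue open bin, 98 x 98 mm outside, 90 x 90 mm inside, walls 4 mm and 32 mm high, inner floor 4 mm above the bench, with a copper-coloured liner and a copper-coloured tab 24 mm wide, 98 mm long on its +x side, level with the rim. Origin: centre of the underside of the bin (without the tab); z up.
- graphite_bin: Fixed blue open bin of the same make and sizes, with a black liner and a black tab on its +x side. Origin: centre of the underside of the bin (without the tab); z up.
- bottle: Bystander: small amber bottle, 42 mm in diameter, 85 mm tall, loose; origin at the centre of its underside.
- loupe: Bystander: white eyepiece loupe, 38 mm in diameter, 38 mm tall, loose; origin at the centre of its underside.
- brush: Bystander: red-handled brush, 150 mm long, lying beyond the tray and bins; loose; origin near its middle on the bench, x along its length.

How it is judged:
By the outcome, as a careful person would: the job done as asked, in the order asked, and still so for the second after the job is handed in, with the robot touching nothing.
It also fails if it takes over 152 s, if anything falls off the work surface, if the arm or the gripper's body presses on something with over 40 N, if the wrist force passes 120 N, or if a joint passes its speed limit or range.

ROBOT

A 6-joint arm with a two-finger parallel gripper is mounted at the origin on the work surface. World frame = base frame: x ahead of the robot, y to its left, z up, the work surface at z = 0. Lengths are in m, angles in rad, forces in N, time in s.
With the tool pointing down it reaches from about 0.275 to 0.875 m from the base axis. Payload 12.5 kg.
Tool frame: the origin (TCP) lies between the finger pads; the fingertips stand 11 mm ahead of it and the grasp point (between the pads) lies 8 mm behind it (r.nose_length is the distance from the TCP to the fingertips, in m); z points along the fingers, y is the line along which they close (so a half turn about z gives the same grasp; the last joint's range is limited). The gripper opens to 85 mm and grips with 20 to 120 N. Pads are 22 mm wide; open, the fingers measure 114 mm over their backs; the gripper's body (76 mm by 85 mm) begins 54 mm behind the grasp point. The pads swing forward as they close: fully open they stand 13 mm farther back than shut.
Start: joints at [-1.313, 0.351, 1.652, -0, 1.139, -0.085], TCP at [0.185, -0.518, 0.242] pointing down, gripper open.
Joint ranges: [-2.75, 2.75], [-0.79, 2.1], [0.01, 2.65], [-1.57, 4.71], [0.07, 3.14], [-2.87, 2.87]. Speed limits (rad/s): [2.22, 2.22, 2.79, 3.14, 3.14, 3.14].

INTERFACE

Orientations are given as a unit quaternion [x, y, z, w].
In Python, from workcell import sensors, viewer, ticket, r gives the robot as it stands.
- The arm moves only by the tool jog_arm, never from a script. Its argument "targets" is text: rows parted by semicolons, each of 7 numbers parted by spaces: the gripper's target within -1 to 1 (fully open at 1, half-way at 0, shut at -1), then the shift along the world's x, y, z in m, then the turn, a rotation vector about the world's x, y, z in rad. A call has exactly 5 rows; each row is the pose to reach, as a shift and turn from the pose commanded when the call began; what a row does not reach only later rows make up. A row lasts 1/10 s, in which the tool goes at most 50 mm and 8.59 degrees, less where a joint would pass 70% of its speed; a pose out of reach is approached as far as the arm can. A call with a gripper value outside its range is refused whole. The fingers move at their own pace and stop on an object; the grip force is fixed at half the most. Time passes only in rows, so rows that repeat a pose let the fingers close, or fill a call up. It gives the time, the measured TCP pose, the force, the opening and the grip force at its end, in the units of the state.
- sensors.state(): the state, without advancing time (a new reading comes with each control period).
- viewer.camera(name): name is "scene" or "top" or "wrist"; returns the picture (420x560x3 uint8, blue, green, red); there is no depth.
- viewer.camera_params(name): a dict with "vfov" (degrees; the focal length in pixels is half the picture's height over the tangent of half this angle, whatever the lens; pixels are square), "cx", "cy" (the principal point, pixels), "k1" (the pictures are not rectified: a ray, as slopes to the right and down, at radius r is drawn at 1 + k1 r^2 times it, then the intrinsics apply), "R" (3x3) and "t" (3): a world point X has camera coordinates R X + t. Camera axes: x right, y down, z forward; pixel columns grow to the right and rows downward; lengths in m; the calibration is good to about 2 mm. A picture is of the moment at which its call begins: read the wrist's pose just before it. camera_params takes no time and is no camera call; for the wrist camera it gives the pose at the moment of the call.
- ticket.sign_off(): hands the job in; it is judged then, once.
The state is a dict: "time": time; "qpos": joint angles; "qvel": joint speeds; "effort": joint torques, N m; "ee_pos": TCP position; "tool_rot": TCP orientation; "contact_force": force on the tool from outside, world axes, zero at the start; "wrist_torque": the same for the moment, N m; "grip_width": opening from 0.0 (shut) to 1.0 (fully open); "finger_force": force on a finger pad.
Only numpy, scipy, OpenCV 4.12 (cv2) and the standard library are available. Lean on these libraries where they do the work, as an engineer would, in place of code of your own. Each camera call takes 0.05 s, during which the arm holds its last target. There are 200 camera calls.

## Working session

There is one attempt and no reset: what is moved stays moved. The work goes in short steps, Python scripts to look and compute and a tool call to move; the robot and the scene stay as the last step left them, time stands still between calls to the robot, and variables do not carry over. Pictures are saved under pics/ and viewed, at most 14 in all, crops included, and the job is handed in when it is done.

Besides the shell and the picture viewer there is one more tool, called after "Request:" in YAML: its name, and indented under it one key for each argument. jog_arm: Moves the arm, as the interface text tells. Its arguments: {"type":"object","properties":{"targets":{"type":"string"}},"required":["targets"]}

```bash
ls; mkdir -p pics; python3 - <<'E'
from workcell import sensors, viewer, ticket, r
import cv2
s=sensors.state(); print({k:s[k] for k in("time","ee_pos","tool_rot","grip_width","contact_force")}, r.nose_length)
for n in("scene","top","wrist"):
    cv2.imwrite(f"pics/{n}0.png",viewer.camera(n)); p=viewer.camera_params(n); print(n,p)
E
```

```text
pics
{'time': 0.0, 'ee_pos': array([ 0.18479988, -0.5176729 ,  0.24174031]), 'tool_rot': array([ 9.85348771e-01,  1.70550387e-01, -4.93252128e-05, -6.02356025e-04]), 'grip_width': 1.0013863714420015, 'contact_force': array([ 0.10486457, -0.04646432, -0.0064975 ])} 0.011
scene {'vfov': 43.468404507426044, 'cx': 285.9231432577759, 'cy': 215.9346469440482, 'k1': -0.16275452036501203, 'R': array([[ 0.86981371,  0.49283611, -0.02316617],
       [ 0.25148732, -0.48327144, -0.83857191],
       [-0.42447407,  0.72357535, -0.54429815]]), 't': array([-0.5167133 , -0.1107632 ,  1.60892082])}
top {'vfov': 45.090521876755844, 'cx': 279.92557350367485, 'cy': 211.67704953573826, 'k1': -0.17652761767594174, 'R': array([[-2.05345733e-04, -9.99999270e-01, -1.19076041e-03],
       [-9.81758369e-01,  4.28002316e-04, -1.90132381e-01],
       [ 1.90132752e-01,  1.12999613e-03, -9.81757740e-01]]), 't': array([-0.01168389,  0.60514162,  1.18929526])}
wrist {'vfov': 66.58061295864158, 'cx': 280.3511382979608, 'cy': 211.15383263040144, 'k1': -0.06547349573465823, 'R': array([[ 3.35754876e-01, -9.41949116e-01, -7.24981726e-04],
       [-9.02914916e-01, -3.22060334e-01,  2.84643279e-01],
       [-2.68352973e-01, -9.49157720e-02, -9.58633234e-01]]), 't': array([-0.54884423, -0.03634808,  0.37814238])}
```

View pics/top0.png

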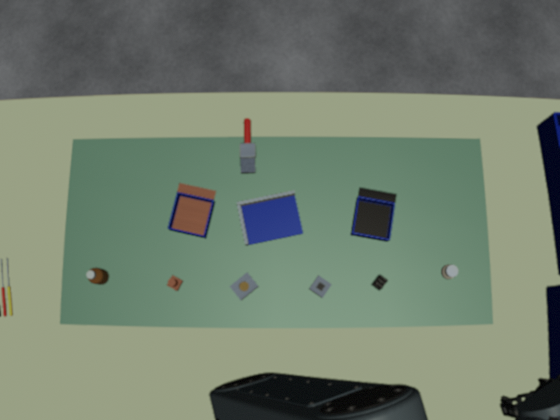

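View pics/scene0.png

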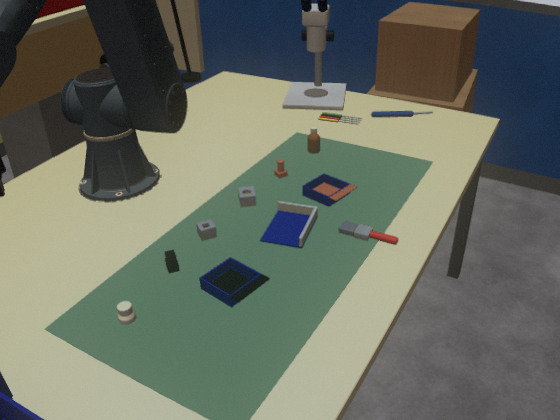

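The top picture shows the copper electrode at (175,283), large insert (244,286), small insert (320,286), graphite (379,282), tray (270,219), copper bin (192,215) and graphite bin (373,218). The brush lies at (247,150), beyond the tray. The scene view agrees: copper stem top (281,163), large insert (247,193), small insert (206,228), graphite (171,260).

```bash
cat > h.py <<'E'
import numpy as np, cv2, json, sys
from scipy.spatial.transform import Rotation as Rot
from workcell import sensors, viewer, ticket, r
def KD(p):
    f=210/np.tan(np.radians(p["vfov"]/2))
    return np.array([[f,0,p["cx"]],[0,f,p["cy"]],[0,0,1]]),np.array([p["k1"],0,0,0,0.])
def norm(p,px):
    K,D=KD(p); return cv2.undistortPoints(np.array(px,float).reshape(-1,1,2),K,D)[:,0]
def onz(p,px,z):
    "pixels -> world points at height z"
    u=norm(p,px); R=np.array(p["R"]);t=np.array(p["t"]);c=-R.T@t
    d=np.c_[u,np.ones(len(u))]@R
    return c+d*((z-c[2])/d[:,2])[:,None]
def tri(pa,a,pb,b):
    A=[np.c_[p["R"],p["t"]] for p in(pa,pb)]
    X=cv2.triangulatePoints(A[0],A[1],norm(pa,a).T,norm(pb,b).T); return (X[:3]/X[3]).T
def proj(p,X):
    K,D=KD(p); return cv2.projectPoints(np.array(X,float).reshape(-1,1,3),cv2.Rodrigues(np.array(p["R"]))[0],np.array(p["t"],float),K,D)[0][:,0]
def snap(tag):
    "wrist picture and its calibration, kept"
    p=viewer.camera_params("wrist"); im=viewer.camera("wrist")
    cv2.imwrite(f"pics/{tag}.png",im); json.dump({k:np.array(v).tolist() for k,v in p.items()},open(f"pics/{tag}.json","w")); return im
def load(tag):
    return {k:np.array(v) for k,v in json.load(open(f"pics/{tag}.json")).items()}
def st():
    s=sensors.state(); R=Rot.from_quat(s["tool_rot"]); y=R.apply([0,1,0])
    print("t %.1f pos %s closing-yaw %.1f tilt %s F %s grip %.3f"%(s["time"],s["ee_pos"].round(4),np.degrees(np.arctan2(y[1],y[0])),R.apply([0,0,1]).round(3),s["contact_force"].round(1),s["grip_width"]))
E
python3 - <<'E'
from h import *
t=viewer.camera_params("top"); s=viewer.camera_params("scene")
np.set_printoptions(precision=3,suppress=True)
print(tri(t,[[175,281],[244,286],[320,286],[379,282]],s,[[281,163],[247,191],[206,226],[171,256]]))
print(onz(t,[[244,286],[320,286],[175,283],[379,282]],.032)); 
print(onz(t,[[192,215],[373,218],[270,219]],.006)); print(onz(t,[[97,275],[450,271],[247,172]],.03))
st()
p=viewer.camera_params("wrist");c=-p["R"].T@p["t"]; print("cam",c)
E
```

```text
[[ 0.436  0.247  0.045]
 [ 0.425  0.077  0.033]
 [ 0.424 -0.111  0.028]
 [ 0.432 -0.257  0.034]]
[[ 0.424  0.077  0.032]
 [ 0.424 -0.11   0.032]
 [ 0.43   0.248  0.032]
 [ 0.433 -0.257  0.032]]
[[ 0.607  0.215  0.006]
 [ 0.599 -0.252  0.006]
 [ 0.596  0.014  0.006]]
[[ 0.448  0.451  0.03 ]
 [ 0.458 -0.441  0.03 ]
 [ 0.714  0.073  0.03 ]]
t 0.1 pos [ 0.185 -0.518  0.242] closing-yaw -70.4 tilt [-0.     0.001 -1.   ] F [-0.1 -0.4  0.1] grip 1.000
cam [ 0.253 -0.493  0.372]
```

View pics/wrist0.png

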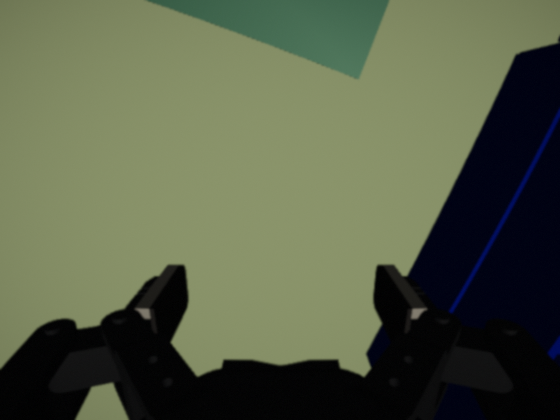

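The wrist picture shows only the bare bench and the mat corner at (358,77); the wrist camera looks along tool +x. I'll move to a first vantage.

Request:
jog_arm:
  targets: "1 0.016 0.047 0 0 0 -0.12; 1 0.032 0.094 0 0 0 -0.24; 1 0.048 0.141 0 0 0 -0.342; 1 0.064 0.188 0 0 0 -0.342; 1 0.08 0.235 0 0 0 -0.342"

```text
time: 0.65
ee_pos: [0.2649, -0.2811, 0.2422]
tool_rot: [1.0, -0.0, 0.0, -0.0]
contact_force: [1.7, 0.0, -0.5]
grip_width: 1.005
finger_force: 0.0
```

Request:
jog_arm:
  targets: "1 0.016 0.047 0 0 0 0; 1 0.03 0.085 0 0 0 0; 1 0.035 0.103 0 0 0 0; 1 0.035 0.103 0 0 0 0; 1 0.035 0.103 0 0 0 0"

```text
time: 1.15
ee_pos: [0.3, -0.1801, 0.2424]
tool_rot: [1.0, 0.001, 0.0, 0.0]
contact_force: [0.4, 0.3, -0.0]
grip_width: 1.001
finger_force: 0.0
```

```bash
python3 -c "
from h import *
snap('a')"
```

Request:
jog_arm:
  targets: "1 0.01 0.05 0 0 0 0; 1 0.02 0.10 0 0 0 0; 1 0.02 0.15 0 0 0 0; 1 0.02 0.18 0 0 0 0; 1 0.02 0.18 0 0 0 0"

```text
time: 1.7
ee_pos: [0.3198, 0.0018, 0.2422]
tool_rot: [1.0, 0.002, -0.0, -0.0]
contact_force: [-0.2, -0.2, -0.6]
grip_width: 1.004
finger_force: 0.0
```

```bash
python3 -c "
from h import *
st();snap('b')"
```

```text
t 1.7 pos [0.3198 0.0018 0.2422] closing-yaw -89.8 tilt [-0.  0. -1.] F [-0.2 -0.2 -0.6] grip 1.004
```

Request:
jog_arm:
  targets: "1 0 0.05 0 0 0 0; 1 0 0.10 0 0 0 0; 1 -0.01 0.15 0 0 0 0; 1 -0.02 0.18 0 0 0 0; 1 -0.02 0.18 0 0 0 0"

```text
time: 2.25
ee_pos: [0.3, 0.1813, 0.2422]
tool_rot: [1.0, 0.001, -0.0, -0.0]
contact_force: [1.2, 0.2, -0.0]
grip_width: 0.998
finger_force: 0.0
```

```bash
python3 -c "
from h import *
st();snap('c')"
```

```text
t 2.2 pos [0.3    0.1813 0.2422] closing-yaw -89.8 tilt [-0.  0. -1.] F [ 1.2  0.2 -0. ] grip 0.998
```

View pics/a.png

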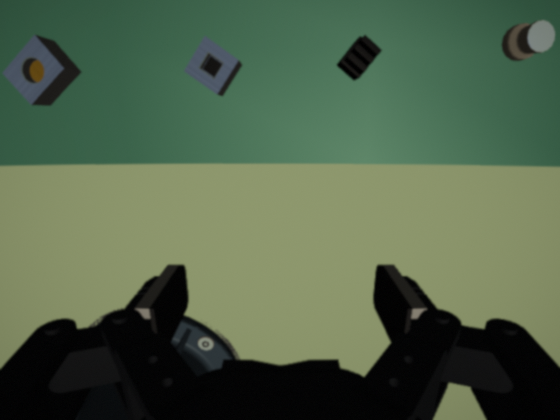

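View pics/b.png

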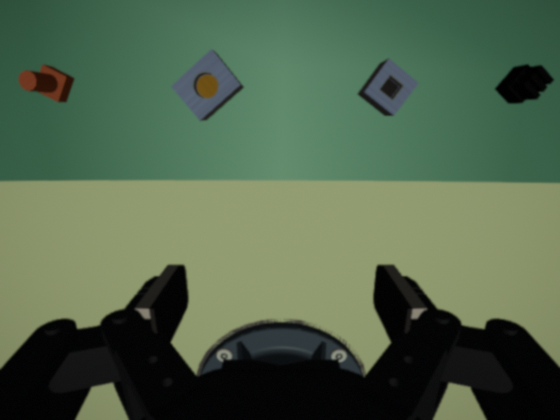

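View pics/c.png

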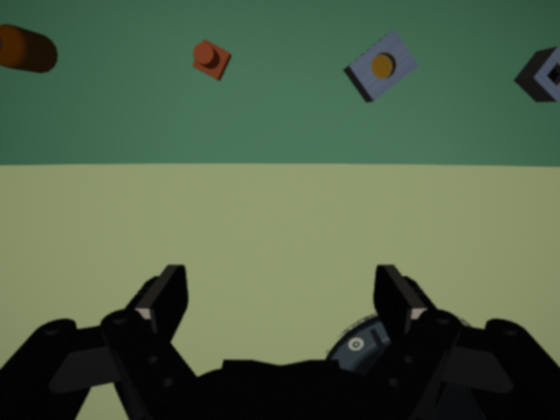

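Picture a shows large insert (40,70), small (213,66), graphite (359,57) and loupe (528,40). Picture b shows copper (45,83), large (207,86), small (388,87) and graphite (524,84). Picture c shows bottle (20,47), copper (210,58), large (381,66) and small (540,75). The wrist camera looks back towards the fingers. Next I'll look at the bins and tray from three places.

Request:
jog_arm:
  targets: "1 0.048 -0.012 0 0 0 0; 1 0.096 -0.024 0 0 0 0; 1 0.144 -0.036 0 0 0 0; 1 0.192 -0.048 0 0 0 0; 1 0.24 -0.06 0 0 0 0"

```text
time: 2.8
ee_pos: [0.5425, 0.1157, 0.2419]
tool_rot: [1.0, -0.001, -0.0, 0.0]
contact_force: [-0.5, 0.6, 0.6]
grip_width: 0.999
finger_force: 0.0
```

Request:
jog_arm:
  targets: "1 0.02 0 0 0 0 0; 1 0.02 0 0 0 0 0; 1 0.02 0 0 0 0 0; 1 0.02 0 0 0 0 0; 1 0.02 0 0 0 0 0"

```text
time: 3.3
ee_pos: [0.5594, 0.1195, 0.2426]
tool_rot: [1.0, 0.0, 0.0, 0.0]
contact_force: [-0.4, 0.2, 1.3]
grip_width: 0.998
finger_force: 0.0
```

```bash
python3 -c "
from h import *
st();snap('d')"
```

```text
t 3.3 pos [0.5594 0.1195 0.2426] closing-yaw -90.0 tilt [ 0. -0. -1.] F [-0.4  0.2  1.3] grip 0.998
```

Request:
jog_arm:
  targets: "1 0 -0.05 0 0 0 0; 1 0 -0.10 0 0 0 0; 1 0 -0.12 0 0 0 0; 1 0 -0.12 0 0 0 0; 1 0 -0.12 0 0 0 0"

```text
time: 3.85
ee_pos: [0.5597, 0.0003, 0.2425]
tool_rot: [1.0, 0.0, 0.0, -0.0]
contact_force: [0.6, 0.0, 0.0]
grip_width: 0.997
finger_force: 0.0
```

```bash
python3 -c "
from h import *
st();snap('e')"
```

```text
t 3.9 pos [5.597e-01 3.000e-04 2.425e-01] closing-yaw -90.0 tilt [ 0.  0. -1.] F [0.6 0.  0. ] grip 0.997
```

Request:
jog_arm:
  targets: "1 0 -0.05 0 0 0 0; 1 0 -0.10 0 0 0 0; 1 0 -0.12 0 0 0 0; 1 0 -0.12 0 0 0 0; 1 0 -0.12 0 0 0 0"

```text
time: 4.4
ee_pos: [0.56, -0.1188, 0.2422]
tool_rot: [1.0, 0.001, -0.0, -0.0]
contact_force: [0.0, 0.5, 0.2]
grip_width: 1.006
finger_force: 0.0
```

```bash
python3 -c "
from h import *
st();snap('f')
a=[cv2.imread(f'pics/{k}.png') for k in 'def']
# upper 300 rows, two pictures in one
cv2.imwrite('pics/df.png',cv2.resize(np.vstack([a[0][:260],a[2][:260]]),None,fx=1.15,fy=1.15))
b=[cv2.imread(f'pics/{k}.png')[20:130] for k in 'abc']
cv2.imwrite('pics/abc.png',cv2.convertScaleAbs(cv2.resize(np.vstack(b),None,fx=1.42,fy=1.42),alpha=1.3))"
```

```text
t 4.4 pos [ 0.56   -0.1188  0.2422] closing-yaw -89.9 tilt [-0.  0. -1.] F [0.  0.5 0.2] grip 1.006
```

View pics/df.png

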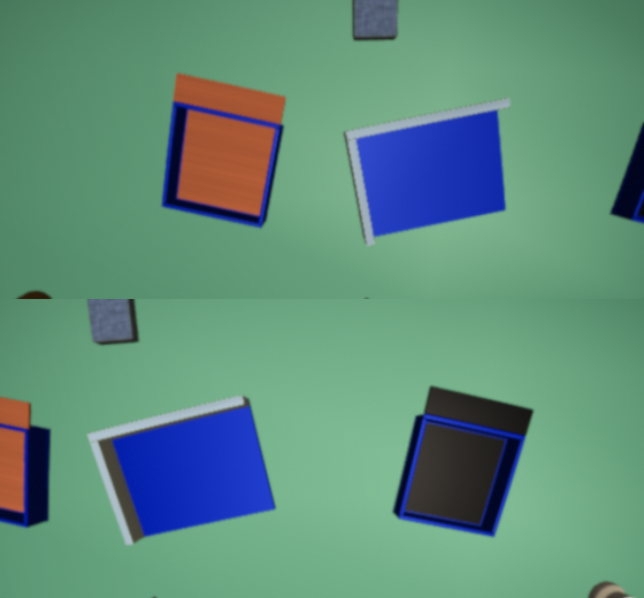

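View pics/e.png

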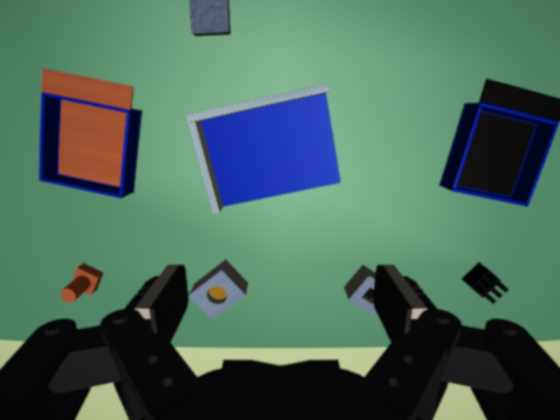

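Picture d/f (scaled 1.15) and e show the tray with its corner at the left far end: e (187,118), far rail end (328,86), left rail end (216,213). The copper bin's centre is near (88,145) in e and the graphite bin's near (500,153). The brush bristles at (210,15) are clear of the tray. I'll zoom on the parts for the corners.

```bash
python3 - <<'E'
from h import *
C={'a':[('L',40,70),('S',213,66),('G',359,57)],'b':[('C',45,83),('L',207,86),('S',388,87),('G',524,84)],'c':[('C',210,58),('L',381,66)]}
tiles=[]
for k,v in C.items():
    im=cv2.imread(f'pics/{k}.png'); p=load(k)
    for n,x,y in v:
        if n in'GC' :
            c=im[max(y-36,0):,max(x-36,0):][:72,:72]; c=cv2.resize(c,(390,290) if c.shape[0]!=c.shape[1] else (290,290),interpolation=cv2.INTER_CUBIC)
            c=cv2.convertScaleAbs(c,alpha=2.2,beta=25) if n=='G' else c
            tiles.append(cv2.resize(c,(290,290))); print(k,n,'x0',max(x-36,0),'y0',max(y-36,0))
        else:
            x0=max(x-50,0);y0=max(y-50,0);w=im[y0:y+50,x0:x+50].astype(int)
            m=((w.min(2)>75)&(w.max(2)-w.min(2)<45)&(w[...,0]>w[...,1]-3)).astype(np.uint8)
            cs,_=cv2.findContours(m,cv2.RETR_EXTERNAL,cv2.CHAIN_APPROX_NONE); c=max(cs,key=cv2.contourArea)[:,0]+[x0,y0]
            X=onz(p,cv2.convexHull(c.astype(np.float32))[:,0],.032)[:,:2]*1000
            print(k,n,cv2.minAreaRect(X.astype(np.float32)))
cv2.imwrite('pics/gc.png',np.vstack([np.hstack(tiles[:2]),np.hstack(tiles[2:4])]))
E
```

```text
a L ((412.2913513183594, 95.26826477050781), (3.921309232711792, 11.474687576293945), 39.6856803894043)
a S ((422.48565673828125, -109.60907745361328), (37.75901794433594, 39.14570999145508), 54.92967987060547)
a G x0 323 y0 21
b C x0 9 y0 47
b L ((423.48175048828125, 79.33172607421875), (42.94235610961914, 54.847312927246094), 38.60232925415039)
b S ((422.6395568847656, -110.08163452148438), (38.50988006591797, 38.43610382080078), 55.07434844970703)
b G x0 488 y0 48
c C x0 174 y0 22
c L ((423.268798828125, 79.09566497802734), (43.159446716308594, 54.235557556152344), 38.888999938964844)
```

View pics/gc.png

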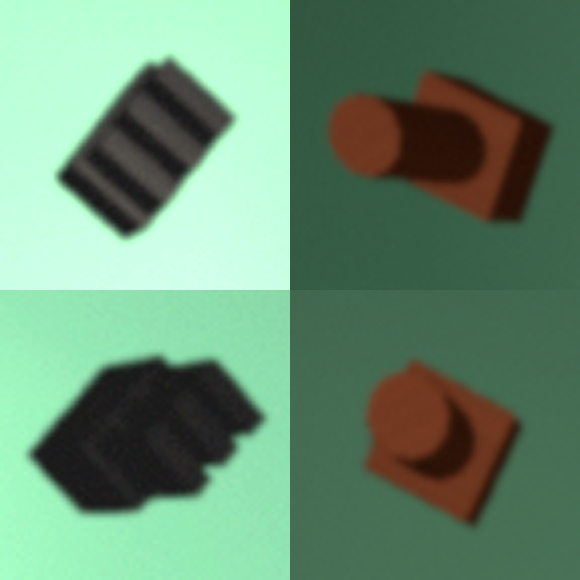

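```bash
python3 - <<'E'
from h import *
from scipy.optimize import least_squares
s=1/1.15
P={k:load(k) for k in'def'}
d=lambda *q:[(x*s,y*s) for x,y in q]; f=lambda *q:[(x*s,(y-299)*s) for x,y in q]
# tray model: corner of rails (outer, top), far rail end, left rail end, open plate corner
obs={'d':d((345,132),(510,100),(369,244),(505,210)),'e':[(187,118),(328,86),(216,213),(340,182)],'f':f((89,437),(245,397),(130,544),(274,509))}
M=np.array([[55,75,32],[55,-75,32],[-55,75,32],[-55,-75,6]])/1000
def tf(q):
    c,n=np.cos(q[3]),np.sin(q[3]); return M@np.array([[c,n,0],[-n,c,0],[0,0,1]])+q[:3]
res=lambda q:np.concatenate([(proj(P[k],tf(q))-obs[k]).ravel() for k in obs])
o=least_squares(res,[.596,.014,0,0.2]); print('tray',o.x.round(4),np.degrees(o.x[3]).round(2)); print(o.fun.reshape(3,4,2).round(1).tolist())
print('tri corner z',tri(P['d'],obs['d'][:3],P['f'],obs['f'][:3]).round(3).tolist())
for n,p,q in(('cop',P['d'],d((174,103),(283,126),(163,206),(263,226),(177,74),(285,97))),('gra',P['f'],f((426,416),(524,437),(403,517),(494,535),(432,387),(532,409)))):
    X=onz(p,q,.032)[:,:2]; print(n,X[:4].mean(0).round(4),[np.linalg.norm(X[i]-X[j]).round(3) for i,j in((0,1),(2,3),(0,2),(1,3),(4,5))])
E
```

```text
tray [ 0.5948  0.0139 -0.006   0.2092] 11.99
[[[0.9, 0.7], [-1.6, -0.6], [-1.5, 1.7], [-0.4, 0.2]], [[0.5, -1.7], [0.3, -1.4], [-1.4, 1.2], [0.8, 0.7]], [[1.4, -1.6], [-0.9, -0.3], [-0.4, 1.1], [2.4, 0.2]]]
tri corner z [[0.633, 0.1, 0.027], [0.664, -0.049, 0.027], [0.528, 0.074, 0.027]]
cop [0.6032 0.2139] [np.float64(0.099), np.float64(0.097), np.float64(0.095), np.float64(0.094), np.float64(0.096)]
gra [ 0.5932 -0.248 ] [np.float64(0.094), np.float64(0.092), np.float64(0.093), np.float64(0.094), np.float64(0.094)]
```

Crops: the graphite's far fin edge runs (168,58)-(235,118) in tile 1 and its fin ends are at (213,360)-(265,417) in tile 3. The copper stem top is at (365,135) in tile 2 and (408,416) in tile 4. The inserts agree between views at z = 32 mm to 0.3 mm.

```bash
python3 - <<'E'
from h import *
a,b,c=map(load,'abc'); k=72/290
A=np.array([(168,58),(235,118)])*k+[323,21]; B=(np.array([(213,360),(265,417)])-[0,290])*k+[488,48]
print('tri z',tri(a,A,b,B).round(4).tolist())
for p,e in((a,A),(b,B)):
    X=onz(p,e,.044)[:,:2]; u=X[1]-X[0]; L=np.linalg.norm(u);u/=L; n=np.array([u[1],-u[0]]); n*=np.sign(n[1])
    print('graphite',(X.mean(0)+.013*n).round(4),'yaw y-axis',np.degrees(np.arctan2(u[1],u[0])).round(1),'len',L.round(4))
Bc=[[75*k+9,135*k+47]]; Cc=[[118*k+174,126*k+22]]
print('copper',tri(b,Bc,c,Cc).round(4),onz(b,Bc,.05).round(4),onz(c,Cc,.05).round(4))
E
```

```text
tri z [[0.448, -0.2592, 0.0426], [0.435, -0.2759, 0.0432]]
graphite [ 0.4309 -0.2593] yaw y-axis -127.5 len 0.0211
graphite [ 0.431  -0.2589] yaw y-axis -126.7 len 0.0213
copper [[0.4306 0.2548 0.0481]] [[0.4304 0.2533 0.05  ]] [[0.4301 0.2544 0.05  ]]
```

Request:
jog_arm:
  targets: "1 -0.032 -0.035 0 0 0 -0.13; 1 -0.064 -0.070 0 0 0 -0.26; 1 -0.097 -0.105 0 0 0 -0.39; 1 -0.129 -0.140 0 0 0 -0.52; 1 -0.129 -0.140 0 0 0 -0.646"

```text
time: 4.95
ee_pos: [0.4287, -0.2615, 0.2425]
tool_rot: [0.947, -0.321, -0.0, 0.0]
contact_force: [1.2, 0.3, 0.5]
grip_width: 0.999
finger_force: 0.0
```

Request:
jog_arm:
  targets: "1 0 0 -0.03 0 0 0; 1 0 0 -0.08 0 0 0; 1 0 0 -0.13 0 0 0; 1 0 0 -0.152 0 0 0; 1 0 0 -0.152 0 0 0"

```text
time: 5.45
ee_pos: [0.43, -0.2577, 0.0878]
tool_rot: [0.949, -0.316, -0.003, -0.001]
contact_force: [0.1, -0.6, 0.3]
grip_width: 0.997
finger_force: 0.0
```

```bash
python3 - <<'E'
from h import *
st(); im=snap('g'); p=load('g')
X=[[.431,-.259,.044]]; print(proj(p,X))
E
```

```text
t 5.5 pos [ 0.43   -0.2577  0.0878] closing-yaw -126.9 tilt [-0.004  0.003 -1.   ] F [ 0.1 -0.6  0.3] grip 0.997
[[282.1621475  241.18698053]]
```

View pics/g.png

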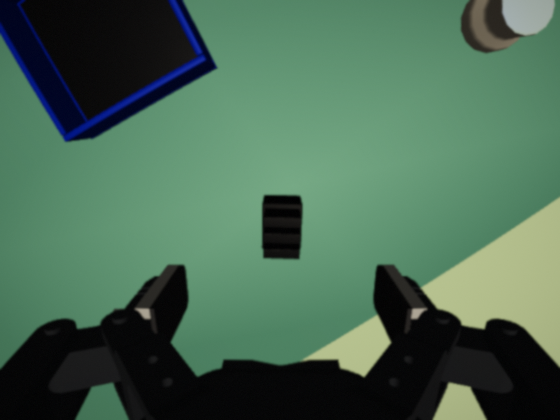

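The graphite lies between the fingers at (282,227), fins parallel to the closing line; let me read its rows precisely.

```bash
python3 - <<'E'
from h import *
im=cv2.imread('pics/g.png'); p=load('g')
print(im[190:265,274:290].mean((1,2)).round().astype(int).tolist())
R=Rot.from_euler('z',-126.9+90,degrees=True).as_matrix()
def at(x,y,z): return [.431,-.259,0]+R@[x,y,0]+np.array([0,0,z])
print(proj(p,[at(x,0,.044) for x in(-.013,-.007,-.003,.003,.007,.013)]).round(1).tolist(), proj(p,[at(.016,0,.024),at(-.016,0,0)]).round(1).tolist())
E
```

```text
[139, 138, 137, 130, 104, 60, 21, 4, 2, 2, 2, 2, 4, 9, 17, 24, 26, 23, 15, 7, 3, 2, 2, 2, 2, 3, 6, 15, 22, 24, 24, 23, 22, 21, 20, 18, 16, 10, 4, 3, 2, 3, 4, 10, 16, 19, 20, 19, 18, 17, 17, 16, 13, 9, 4, 2, 2, 3, 6, 14, 18, 18, 17, 16, 15, 15, 16, 30, 61, 95, 115, 122, 123, 122, 122]
[[282.1, 261.4], [282.1, 252.2], [282.2, 245.9], [282.2, 236.4], [282.2, 229.9], [282.2, 220.1]] [[282.0, 205.5], [281.8, 238.7]]
```

Request:
jog_arm:
  targets: "1 0.002 -0.001 -0.02 0 0 0; 1 0.002 -0.001 -0.04 0 0 0; 1 0.002 -0.001 -0.058 0 0 0; 1 0.002 -0.001 -0.068 0 0 0; 1 0.002 -0.001 -0.074 0 0 0"

```text
time: 6.0
ee_pos: [0.4337, -0.261, 0.017]
tool_rot: [0.949, -0.317, 0.001, 0.0]
contact_force: [0.9, -0.9, 0.5]
grip_width: 1.001
finger_force: 0.0
```

Request:
jog_arm:
  targets: "1 0 0 0 0 0 0; -1 0 0 0 0 0 0; -1 0 0 0 0 0 0; -1 0 0 0 0 0 0; -1 0 0 0 0 0 0"

```text
time: 6.5
ee_pos: [0.433, -0.2611, 0.0166]
tool_rot: [0.948, -0.317, 0.0, 0.0]
contact_force: [-0.9, 0.1, -0.2]
grip_width: 0.33
finger_force: 0.0
```

Request:
jog_arm:
  targets: "-1 0 0 0 0 0 0; -1 0 0 0 0 0 0; -1 0 0 0 0 0 0; -1 0 0 0 0 0 0; -1 0 0 0 0 0 0"

```text
time: 7.0
ee_pos: [0.4331, -0.2611, 0.0168]
tool_rot: [0.948, -0.317, 0.0, 0.0]
contact_force: [-1.1, 1.3, 6.2]
grip_width: 0.291
finger_force: 59.6
```

Gripped (25 mm, 60 N). Lift and carry to the graphite bin.

Request:
jog_arm:
  targets: "-1 0 0 0.02 0 0 0; -1 0 0 0.06 0 0 0; -1 0.03 0.002 0.09 0 0 0.11; -1 0.07 0.005 0.09 0 0 0.22; -1 0.11 0.007 0.09 0 0 0.33"

```text
time: 7.5
ee_pos: [0.5445, -0.2541, 0.1078]
tool_rot: [0.988, -0.155, 0.001, 0.0]
contact_force: [-0.9, -0.5, -0.1]
grip_width: 0.288
finger_force: 59.0
```

Request:
jog_arm:
  targets: "-1 0.04 0.002 0 0 0 0.106; -1 0.053 0.003 0 0 0 0.106; -1 0.053 0.003 0 0 0 0.106; -1 0.053 0.003 0 0 0 0.106; -1 0.053 0.003 0 0 0 0.106"

```text
time: 8.0
ee_pos: [0.5949, -0.2511, 0.1062]
tool_rot: [0.994, -0.105, -0.0, -0.0]
contact_force: [0.4, 0.5, -1.1]
grip_width: 0.287
finger_force: 59.0
```

```bash
python3 - <<'E'
from h import *
st(); im=snap('g2'); p=load('g2')
R=Rot.from_euler('z',-12.2,degrees=True).as_matrix()
C=proj(p,[[.596,-.25,.032]+R@[x,y,0] for x,y in((.049,.049),(.049,-.049),(-.049,-.049),(-.049,.049))]); print(C.round())
cv2.polylines(im,[C.round().astype(int)],True,(255,255,255)); cv2.imwrite('pics/g2m.png',im)
E
```

```text
t 8.0 pos [ 0.5949 -0.2511  0.1062] closing-yaw -102.0 tilt [-0.001  0.    -1.   ] F [ 0.4  0.5 -1.1] grip 0.287
[[203. 153.]
 [356. 153.]
 [347. 290.]
 [212. 289.]]
```

View pics/g2m.png

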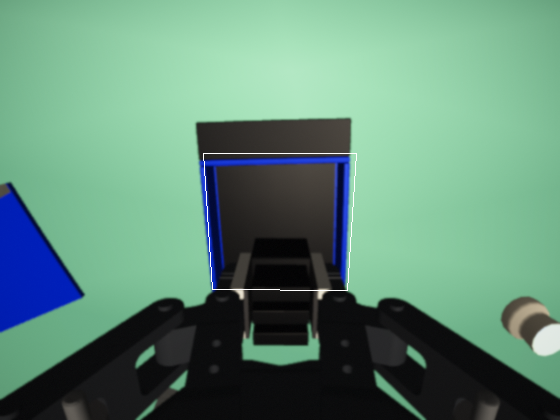

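The held graphite hangs over the bin at (280,290); the bin's rim sits about 3 mm toward -x and +y from the drawn outline, so I correct by that and lower it.

Request:
jog_arm:
  targets: "-1 -0.003 0.003 -0.02 0 0 0; -1 -0.003 0.003 -0.045 0 0 0; -1 -0.003 0.003 -0.065 0 0 0; -1 -0.003 0.003 -0.076 0 0 0; -1 -0.003 0.003 -0.081 0 0 0"

```text
time: 8.55
ee_pos: [0.5922, -0.2481, 0.0246]
tool_rot: [0.995, -0.105, -0.001, -0.0]
contact_force: [-0.6, 0.6, -0.2]
grip_width: 0.291
finger_force: 59.0
```

Request:
jog_arm:
  targets: "-1 0 0 -0.001 0 0 0; -1 0 0 -0.002 0 0 0; -1 0 0 -0.003 0 0 0; -1 0 0 -0.004 0 0 0; -1 0 0 -0.004 0 0 0"

```text
time: 9.05
ee_pos: [0.593, -0.248, 0.0215]
tool_rot: [0.995, -0.104, 0.0, 0.0]
contact_force: [-0.1, -0.4, -0.8]
grip_width: 0.29
finger_force: 59.0
```

Request:
jog_arm:
  targets: "-1 0 0 -0.0005 0 0 0; -1 0 0 -0.001 0 0 0; -1 0 0 -0.001 0 0 0; -0.2 0 0 -0.001 0 0 0; -0.1 0 0 -0.001 0 0 0"

```text
time: 9.55
ee_pos: [0.593, -0.248, 0.0203]
tool_rot: [0.995, -0.104, 0.0, 0.0]
contact_force: [0.4, 0.7, 0.1]
grip_width: 0.449
finger_force: 0.0
```

Request:
jog_arm:
  targets: "-0.1 0 0 0 0 0 0; -0.1 0 0 0 0 0 0; -0.1 0 0 0.01 0 0 0; -0.1 0 0 0.04 0 0 0; -0.1 0 0 0.09 0 0 0"

```text
time: 10.05
ee_pos: [0.5915, -0.2473, 0.1093]
tool_rot: [0.995, -0.104, -0.002, -0.001]
contact_force: [1.2, -0.4, 0.5]
grip_width: 0.453
finger_force: 0.0
```

Graphite is set down. Next the large insert.

Request:
jog_arm:
  targets: "0.5 -0.022 0.043 0 0 0 0.13; 1 -0.044 0.085 0 0 0 0.26; 1 -0.066 0.128 0 0 0 0.39; 1 -0.088 0.170 0 0 0 0.52; 1 -0.111 0.213 0 0 0 0.65"

```text
time: 10.55
ee_pos: [0.481, -0.0336, 0.1111]
tool_rot: [0.975, 0.221, 0.001, 0.0]
contact_force: [0.9, -0.0, -0.7]
grip_width: 1.0
finger_force: 0.0
```

Request:
jog_arm:
  targets: "1 -0.022 0.043 0 0 0 0.13; 1 -0.044 0.085 0 0 0 0.235; 1 -0.059 0.113 0 0 0 0.235; 1 -0.059 0.113 -0.02 0 0 0.235; 1 -0.059 0.113 -0.04 0 0 0.235"

```text
time: 11.05
ee_pos: [0.4233, 0.079, 0.071]
tool_rot: [0.943, 0.332, 0.001, 0.0]
contact_force: [0.7, 0.5, 0.5]
grip_width: 0.999
finger_force: 0.0
```

Request:
jog_arm:
  targets: "1 0 0 -0.015 0 0 0; 1 0 0 -0.03 0 0 0; 1 0 0 -0.045 0 0 0; 1 0 0 -0.055 0 0 0; 1 0 0 -0.055 0 0 0"

```text
time: 11.55
ee_pos: [0.4226, 0.078, 0.0148]
tool_rot: [0.943, 0.331, -0.001, -0.0]
contact_force: [0.1, 0.8, -0.4]
grip_width: 1.0
finger_force: 0.0
```

Request:
jog_arm:
  targets: "-1 0 0 0 0 0 0; -1 0 0 0 0 0 0; -1 0 0 0 0 0 0; -1 0 0 0 0 0 0; -1 0 0 0 0 0 0"

```text
time: 12.05
ee_pos: [0.4233, 0.0781, 0.0162]
tool_rot: [0.943, 0.332, 0.001, 0.0]
contact_force: [-1.8, 0.8, 7.3]
grip_width: 0.645
finger_force: 63.2
```

Gripped (55 mm). Before placing, I'll refine the tray pose from the blue plate's open edges in d, e and f.

```bash
python3 - <<'E'
from h import *
for k in'def':
    im=cv2.imread(f'pics/{k}.png').astype(int); p=load(k)
    m=((im[...,0]>110)&(im[...,2]<60)&(im[...,1]<100)).astype(np.uint8)
    n,l,s,c=cv2.connectedComponentsWithStats(m); i=1+np.argmax(s[1:,4])
    cs,_=cv2.findContours((l==i).astype(np.uint8),cv2.RETR_EXTERNAL,cv2.CHAIN_APPROX_NONE)
    X=onz(p,max(cs,key=len)[:,0].astype(float),.006)[:,:2]-[.5948,.0139]
    q=X@Rot.from_euler('z',12,degrees=True).as_matrix()[:2,:2]*1000   # tray frame, mm
    for nm,a,b,v in(('-x edge',0,1,-55),('-y edge',1,0,-75)):
        w=q[(abs(q[:,a]-v)<9)&(abs(q[:,b])<38)]; g=np.polyfit(w[:,b],w[:,a],1); print(k,nm,len(w),'pos %.1f slope deg %.2f'%(g[1],np.degrees(np.arctan(g[0]))))
    # rail side of the plate
    print('  max x,y of blue (tray mm)',np.percentile(q[:,0],95).round(1),np.percentile(q[:,1],95).round(1))
E
```

```text
d -x edge 63 pos -51.3 slope deg 0.04
d -y edge 66 pos -72.0 slope deg -0.32
  max x,y of blue (tray mm) 46.7 64.4
e -x edge 63 pos -51.4 slope deg -0.22
e -y edge 68 pos -72.1 slope deg -0.16
  max x,y of blue (tray mm) 48.3 68.0
f -x edge 60 pos -51.7 slope deg 0.12
f -y edge 67 pos -73.9 slope deg -0.16
  max x,y of blue (tray mm) 49.1 68.0
```

Request:
jog_arm:
  targets: "-1 0 0 0.02 0 0 0; -1 0.01 -0.002 0.06 0 0 0; -1 0.05 -0.012 0.08 0 0 -0.12; -1 0.095 -0.023 0.08 0 0 -0.24; -1 0.14 -0.034 0.08 0 0 -0.36"

```text
time: 12.55
ee_pos: [0.5643, 0.0436, 0.0964]
tool_rot: [0.988, 0.155, 0.001, 0.0]
contact_force: [0.2, 0.4, -6.8]
grip_width: 0.642
finger_force: 69.6
```

Request:
jog_arm:
  targets: "-1 0.035 -0.009 0 0 0 -0.108; -1 0.045 -0.012 0 0 0 -0.108; -1 0.045 -0.012 0 0 0 -0.108; -1 0.045 -0.012 -0.02 0 0 -0.108; -1 0.045 -0.012 -0.04 0 0 -0.108"

```text
time: 13.05
ee_pos: [0.6065, 0.0324, 0.0549]
tool_rot: [0.995, 0.104, -0.0, -0.0]
contact_force: [-0.0, 0.5, -6.9]
grip_width: 0.644
finger_force: 69.7
```

Request:
jog_arm:
  targets: "-1 0 0 -0.01 0 0 0; -1 0 0 -0.02 0 0 0; -1 0 0 -0.028 0 0 0; -1 0 0 -0.031 0 0 0; -1 0 0 -0.031 0 0 0"

```text
time: 13.55
ee_pos: [0.6078, 0.0321, 0.0242]
tool_rot: [0.995, 0.104, -0.0, -0.0]
contact_force: [0.1, 0.6, -6.8]
grip_width: 0.64
finger_force: 69.3
```

```bash
python3 -c "
from h import *
st()"
```

```text
t 13.6 pos [0.6078 0.0321 0.0242] closing-yaw -78.1 tilt [-0.  0. -1.] F [ 0.1  0.6 -6.8] grip 0.640
```

Request:
jog_arm:
  targets: "-1 0 0 -0.0005 0 0 0; -1 0 0 -0.001 0 0 0; -1 0 0 -0.0015 0 0 0; -1 0 0 -0.002 0 0 0; -1 0 0 -0.002 0 0 0"

```text
time: 14.05
ee_pos: [0.6079, 0.032, 0.0223]
tool_rot: [0.995, 0.104, 0.0, 0.0]
contact_force: [0.4, 0.1, -7.2]
grip_width: 0.64
finger_force: 69.5
```

Request:
jog_arm:
  targets: "-1 0.001 0 0 0 0 0; -1 0.002 0.0005 0 0 0 0; -1 0.004 0.001 0 0 0 0; -1 0.005 0.001 0 0 0 0; -1 0.005 0.001 0 0 0 0"

```text
time: 14.55
ee_pos: [0.6132, 0.0331, 0.0223]
tool_rot: [0.995, 0.104, 0.0, 0.0]
contact_force: [1.0, 0.5, -6.3]
grip_width: 0.64
finger_force: 69.7
```

Request:
jog_arm:
  targets: "-1 0 0 -0.0005 0 0 0; -1 0 0 -0.001 0 0 0; -1 0 0 -0.001 0 0 0; -1 0 0 -0.001 0 0 0; -1 0 0 -0.001 0 0 0"

```text
time: 15.05
ee_pos: [0.6132, 0.0331, 0.0223]
tool_rot: [0.995, 0.104, 0.0, 0.0]
contact_force: [-4.0, 0.9, 5.7]
grip_width: 0.641
finger_force: 71.1
```

Request:
jog_arm:
  targets: "-1 0.001 0 0 0 0 0; -1 0.002 0.0005 0 0 0 0; -1 0.003 0.0005 0 0 0 0; -1 0.003 0.0005 0 0 0 0; -1 0.003 0.0005 0 0 0 0"

```text
time: 15.55
ee_pos: [0.6157, 0.0335, 0.0223]
tool_rot: [0.995, 0.104, -0.0, 0.0]
contact_force: [-6.7, 0.2, 7.9]
grip_width: 0.639
finger_force: 71.3
```

Request:
jog_arm:
  targets: "-1 0.0005 0 0 0 0 0; -1 0.001 0 0 0 0 0; -1 0.0015 0 0 0 0 0; -1 0.002 0.0004 0 0 0 0; -1 0.002 0.0004 0 0 0 0"

```text
time: 16.05
ee_pos: [0.6175, 0.0336, 0.0223]
tool_rot: [0.995, 0.104, -0.001, 0.0]
contact_force: [-8.1, -2.1, 9.2]
grip_width: 0.642
finger_force: 71.5
```

Request:
jog_arm:
  targets: "-1 0.0005 0 0 0 0 0; -1 0.001 0 0 0 0 0; -1 0.0015 0 0 0 0 0; -1 0.002 0.0004 0 0 0 0; -1 0.002 0.0004 0 0 0 0"

```text
time: 16.55
ee_pos: [0.6176, 0.0337, 0.0223]
tool_rot: [0.995, 0.104, -0.003, 0.0]
contact_force: [-19.8, -4.3, 20.1]
grip_width: 0.643
finger_force: 72.7
```

Rail contact felt (−20 N). Release a little, lift clear, then push along the rail with shut fingers.

Request:
jog_arm:
  targets: "0.45 -0.001 0 0 0 0 0; 0.45 -0.001 0 0 0 0 0; 0.45 -0.001 0 0 0 0 0; 0.45 -0.001 0 0.01 0 0 0; 0.45 -0.001 0 0.03 0 0 0"

```text
time: 17.05
ee_pos: [0.6183, 0.0344, 0.051]
tool_rot: [0.995, 0.104, -0.001, -0.0]
contact_force: [0.4, -0.2, 0.2]
grip_width: 0.723
finger_force: 0.0
```

```bash
cat >> h.py <<'E'
T=np.array([.5965,.0158]); RT=Rot.from_euler('z',12,degrees=True).as_matrix()[:2,:2]
def tray():
    "TCP in the tray frame, mm"
    s=sensors.state(); q=(s["ee_pos"][:2]-T)@RT*1000; f=s["contact_force"][:2]@RT; print("tray xy mm",q.round(1),"force tray",f.round(1)); return q
def to(x,y):
    "world shift to tray x,y mm"
    print("shift",(T+RT@[x/1000,y/1000]-sensors.state()["ee_pos"][:2]).round(4))
E
python3 -c "
from h import *
st();tray();to(24,-44)"
```

```text
t 17.1 pos [0.6183 0.0344 0.051 ] closing-yaw -78.1 tilt [-0.002  0.    -1.   ] F [ 0.4 -0.2  0.2] grip 0.723
tray xy mm [25.2 13.7] force tray [ 0.3 -0.3]
shift [ 0.0108 -0.0566]
```

Request:
jog_arm:
  targets: "0.45 0 0 0.03 0 0 0; 0.45 0 0 0.04 0 0 0; -1 0.004 -0.02 0.04 0 0 0; -1 0.008 -0.04 0.04 0 0 0; -1 0.011 -0.057 0.04 0 0 0"

```text
time: 17.55
ee_pos: [0.6301, -0.0236, 0.0914]
tool_rot: [0.995, 0.104, 0.0, 0.0]
contact_force: [-0.5, 0.3, -1.4]
grip_width: 0.218
finger_force: 0.0
```

Request:
jog_arm:
  targets: "-1 0 0 0 0 0 0; -1 0 0 -0.02 0 0 0; -1 0 0 -0.045 0 0 0; -1 0 0 -0.062 0 0 0; -1 0 0 -0.069 0 0 0"

```text
time: 18.05
ee_pos: [0.6289, -0.0222, 0.0204]
tool_rot: [0.995, 0.104, -0.001, -0.0]
contact_force: [-0.2, -0.5, -0.1]
grip_width: 0.0
finger_force: 0.0
```

Request:
jog_arm:
  targets: "-1 0 0 0 0 0 0; -1 -0.001 0.005 0 0 0 0; -1 -0.0015 0.0075 0 0 0 0; -1 -0.002 0.01 0 0 0 0; -1 -0.002 0.01 0 0 0 0"

```text
time: 18.55
ee_pos: [0.628, -0.0122, 0.0228]
tool_rot: [0.995, 0.104, 0.0, 0.0]
contact_force: [0.1, -0.7, -0.1]
grip_width: 0.0
finger_force: 0.0
```

```bash
python3 -c "
from h import *
st();tray()"
```

```text
t 18.6 pos [ 0.628  -0.0122  0.0228] closing-yaw -78.1 tilt [ 0.001 -0.    -1.   ] F [ 0.1 -0.7 -0.1] grip 0.000
tray xy mm [ 25. -34.] force tray [-0.1 -0.7]
```

Request:
jog_arm:
  targets: "-1 -0.001 0.005 0 0 0 0; -1 -0.002 0.01 0 0 0 0; -1 -0.003 0.0145 0 0 0 0; -1 -0.004 0.019 0 0 0 0; -1 -0.0045 0.021 0 0 0 0"

```text
time: 19.05
ee_pos: [0.6236, 0.0086, 0.0225]
tool_rot: [0.995, 0.104, 0.0, 0.0]
contact_force: [0.9, -4.4, 2.6]
grip_width: 0.0
finger_force: 2.4
```

Request:
jog_arm:
  targets: "-1 -0.0002 0.001 0 0 0 0; -1 -0.0004 0.002 0 0 0 0; -1 -0.0006 0.003 0 0 0 0; -1 -0.0008 0.004 0 0 0 0; -1 -0.0008 0.004 0 0 0 0"

```text
time: 19.55
ee_pos: [0.6228, 0.0122, 0.0225]
tool_rot: [0.995, 0.104, 0.0, 0.0]
contact_force: [1.4, -3.9, 3.0]
grip_width: -0.002
finger_force: 2.1
```

```bash
python3 -c "
from h import *
st();tray()"
```

```text
t 19.6 pos [0.6228 0.0122 0.0225] closing-yaw -78.1 tilt [ 0.001 -0.    -1.   ] F [ 1.4 -3.9  3. ] grip -0.002
tray xy mm [25.  -8.9] force tray [ 0.6 -4.1]
```

Request:
jog_arm:
  targets: "-1 -0.0002 0.001 0 0 0 0; -1 -0.0004 0.002 0 0 0 0; -1 -0.0006 0.003 0 0 0 0; -1 -0.0008 0.004 0 0 0 0; -1 -0.0008 0.004 0 0 0 0"

```text
time: 20.05
ee_pos: [0.6219, 0.0163, 0.0224]
tool_rot: [0.995, 0.104, 0.0, 0.0]
contact_force: [0.8, -3.6, 3.5]
grip_width: -0.001
finger_force: 2.2
```

Request:
jog_arm:
  targets: "-1 -0.0001 0.0005 0 0 0 0; -1 -0.0002 0.001 0 0 0 0; -1 -0.0003 0.0015 0 0 0 0; -1 -0.0004 0.002 0 0 0 0; -1 -0.0004 0.002 0 0 0 0"

```text
time: 20.55
ee_pos: [0.6217, 0.0172, 0.0224]
tool_rot: [0.995, 0.104, 0.0, 0.001]
contact_force: [1.6, -12.0, 3.3]
grip_width: 0.0
finger_force: 5.8
```

```bash
python3 -c "
from h import *
st();tray()"
```

```text
t 20.6 pos [0.6217 0.0172 0.0224] closing-yaw -78.1 tilt [ 0.001 -0.001 -1.   ] F [  1.6 -12.    3.3] grip 0.000
tray xy mm [25.  -3.8] force tray [ -0.9 -12. ]
```

Request:
jog_arm:
  targets: "-1 -0.0001 0.0005 0 0 0 0; -1 -0.0002 0.001 0 0 0 0; -1 -0.0002 0.001 0 0 0 0; -1 0.0003 -0.002 0 0 0 0; -1 0.002 -0.008 0 0 0 0"

```text
time: 21.05
ee_pos: [0.6228, 0.0107, 0.0218]
tool_rot: [0.995, 0.104, -0.001, -0.0]
contact_force: [-0.2, 0.7, 0.4]
grip_width: 0.001
finger_force: 0.0
```

Request:
jog_arm:
  targets: "-1 0 0 0 0 0 0; -1 0 0 0.02 0 0 0; -1 0 0 0.05 0 0 0; -1 0 0 0.06 0 0 0; -1 0 0 0.06 0 0 0"

```text
time: 21.55
ee_pos: [0.624, 0.0106, 0.0835]
tool_rot: [0.995, 0.104, 0.001, 0.0]
contact_force: [1.0, 0.0, -1.5]
grip_width: -0.0
finger_force: 0.0
```

```bash
python3 -c "
from h import *
st();tray();to(-22,39)"
```

```text
t 21.6 pos [0.624  0.0106 0.0835] closing-yaw -78.1 tilt [ 0.002  0.    -1.   ] F [ 1.   0.  -1.5] grip -0.000
tray xy mm [ 25.8 -10.8] force tray [ 1.  -0.2]
shift [-0.0571  0.0388]
```

Request:
jog_arm:
  targets: "-1 -0.025 0.017 0 0 0 0; -1 -0.05 0.034 0 0 0 0; -1 -0.057 0.039 0 0 0 0; -1 -0.057 0.039 -0.02 0 0 0; -1 -0.057 0.039 -0.04 0 0 0"

```text
time: 22.05
ee_pos: [0.5665, 0.0495, 0.0413]
tool_rot: [0.995, 0.104, 0.0, 0.0]
contact_force: [1.2, -0.3, -0.1]
grip_width: -0.004
finger_force: 0.0
```

Request:
jog_arm:
  targets: "-1 0 0 -0.015 0 0 0; -1 0 0 -0.021 0 0 0; -1 0 0 -0.021 0 0 0; -1 0.004 0.001 -0.021 0 0 0; -1 0.008 0.0017 -0.021 0 0 0"

```text
time: 22.55
ee_pos: [0.5753, 0.0511, 0.0221]
tool_rot: [0.995, 0.104, 0.001, 0.0]
contact_force: [0.7, -0.1, 0.4]
grip_width: -0.005
finger_force: 0.0
```

Request:
jog_arm:
  targets: "-1 0.0015 0.0003 0 0 0 0; -1 0.003 0.0006 0 0 0 0; -1 0.0045 0.001 0 0 0 0; -1 0.006 0.0013 0 0 0 0; -1 0.006 0.0013 0 0 0 0"

```text
time: 23.05
ee_pos: [0.5804, 0.0523, 0.0213]
tool_rot: [0.995, 0.104, -0.0, -0.0]
contact_force: [0.2, 0.7, 1.4]
grip_width: -0.001
finger_force: 0.2
```

```bash
python3 -c "
from h import *
st();tray()"
```

```text
t 23.1 pos [0.5804 0.0523 0.0213] closing-yaw -78.1 tilt [-0. -0. -1.] F [0.2 0.7 1.4] grip -0.001
tray xy mm [-8.2 39.1] force tray [0.4 0.6]
```

Request:
jog_arm:
  targets: "-1 0.0005 0.0001 0 0 0 0; -1 0.001 0.0002 0 0 0 0; -1 0.0015 0.0003 0 0 0 0; -1 0.002 0.0004 0 0 0 0; -1 0.002 0.0004 0 0 0 0"

```text
time: 23.55
ee_pos: [0.5804, 0.0524, 0.021]
tool_rot: [0.995, 0.104, -0.002, -0.0]
contact_force: [-11.0, -3.7, 8.7]
grip_width: 0.001
finger_force: 6.0
```

Request:
jog_arm:
  targets: "-1 0.0005 0.0001 0 0 0 0; -1 0.001 0.0002 0 0 0 0; -1 0.001 0.0002 0 0 0 0; -1 -0.002 -0.0004 0 0 0 0; -1 -0.01 -0.002 0 0 0 0"

```text
time: 24.05
ee_pos: [0.5728, 0.0507, 0.0214]
tool_rot: [0.995, 0.104, 0.001, 0.0]
contact_force: [-0.7, 0.8, 0.6]
grip_width: -0.001
finger_force: 0.0
```

Request:
jog_arm:
  targets: "-1 -0.004 -0.001 0.0 0 0 0; -1 -0.004 -0.001 0.03 0 0 0; 0 -0.004 -0.001 0.07 0 0 0; 1 -0.02 -0.01 0.08 0 0 0; 1 -0.04 -0.03 0.08 0 0 0"

```text
time: 24.55
ee_pos: [0.5333, 0.0211, 0.1033]
tool_rot: [0.995, 0.104, 0.002, 0.0]
contact_force: [0.1, -0.2, 0.2]
grip_width: 0.508
finger_force: 0.0
```

```bash
python3 -c "
from h import *
st();im=snap('h');print((np.array([.4226,-.1099])-sensors.state()['ee_pos'][:2]).round(4))
p=load('h');q=lambda x,y,z:np.r_[T+RT@[x/1e3,y/1e3],z/1e3]
C=proj(p,[q(3,67,38),q(47,67,38),q(47,11,38),q(3,11,38)]).round().astype(int);print(C.tolist())
im=cv2.resize(im[:300],None,fx=1.4,fy=1.4);cv2.imwrite('pics/hh.png',im)"
```

```text
t 24.6 pos [0.5333 0.0211 0.1033] closing-yaw -78.0 tilt [ 0.005 -0.    -1.   ] F [ 0.1 -0.2  0.2] grip 0.508
[-0.1069 -0.1286]
[[200, 133], [196, 54], [294, 53], [294, 132]]
```

View pics/hh.png

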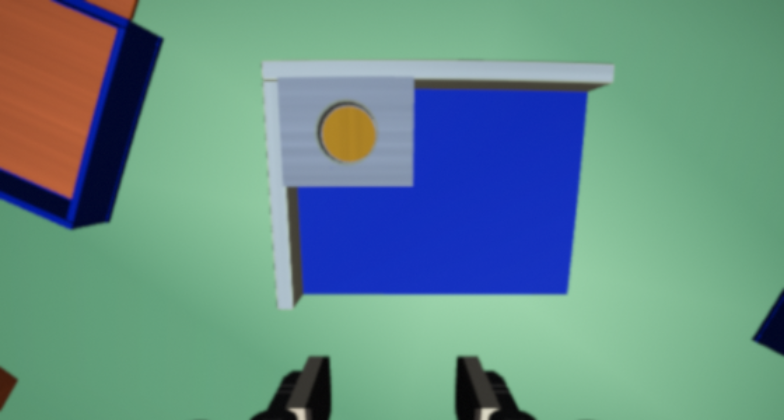

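The large insert sits snug and square in the corner, its top face (280,78)-(413,186) flush with both rails. Now for the small insert.

Request:
jog_arm:
  targets: "1 -0.022 -0.026 0 0 0 0.14; 1 -0.044 -0.052 0 0 0 0.28; 1 -0.066 -0.078 0 0 0 0.42; 1 -0.088 -0.104 0 0 0 0.56; 1 -0.107 -0.129 0 0 0 0.70"

```text
time: 25.1
ee_pos: [0.4242, -0.1091, 0.1013]
tool_rot: [0.897, 0.441, 0.0, 0.0]
contact_force: [0.5, 0.6, -0.3]
grip_width: 0.997
finger_force: 0.0
```

Request:
jog_arm:
  targets: "1 0 0 0 0 0 0.05; 1 0 0 -0.01 0 0 0.05; 1 0 0 -0.025 0 0 0.05; 1 0 0 -0.025 0 0 0.05; 1 0 0 -0.025 0 0 0.05"

```text
time: 25.6
ee_pos: [0.4254, -0.1079, 0.076]
tool_rot: [0.888, 0.461, -0.0, -0.0]
contact_force: [-0.5, 0.2, -0.7]
grip_width: 1.0
finger_force: 0.0
```

```bash
python3 -c "
from h import *
st();print((np.array([.4226,-.1099])-sensors.state()['ee_pos'][:2]).round(4))"
```

```text
t 25.6 pos [ 0.4254 -0.1079  0.076 ] closing-yaw -35.1 tilt [-0.001  0.    -1.   ] F [-0.5  0.2 -0.7] grip 1.000
[-0.0028 -0.002 ]
```

Request:
jog_arm:
  targets: "1 -0.003 -0.002 -0.015 0 0 0; 1 -0.003 -0.002 -0.035 0 0 0; 1 -0.003 -0.002 -0.05 0 0 0; 1 -0.003 -0.002 -0.058 0 0 0; 1 -0.003 -0.002 -0.058 0 0 0"

```text
time: 26.1
ee_pos: [0.4223, -0.1101, 0.0179]
tool_rot: [0.888, 0.461, -0.0, -0.0]
contact_force: [-0.5, -0.2, -0.3]
grip_width: 1.0
finger_force: 0.0
```

Request:
jog_arm:
  targets: "-1 0 0 0 0 0 0; -1 0 0 0 0 0 0; -1 0 0 0 0 0 0; -1 0 0 0 0 0 0; -1 0 0 0 0 0 0"

```text
time: 26.6
ee_pos: [0.4228, -0.1104, 0.019]
tool_rot: [0.887, 0.461, 0.0, 0.0]
contact_force: [-1.7, 1.0, 8.3]
grip_width: 0.457
finger_force: 60.6
```

```bash
python3 -c "
from h import *
st();to(15,-29)"
```

```text
t 26.6 pos [ 0.4228 -0.1104  0.019 ] closing-yaw -35.1 tilt [ 0.001 -0.    -1.   ] F [-1.7  1.   8.3] grip 0.457
shift [0.1944 0.1009]
```

Request:
jog_arm:
  targets: "-1 0 0 0.02 0 0 0; -1 0.01 0.005 0.06 0 0 -0.1; -1 0.045 0.023 0.08 0 0 -0.23; -1 0.085 0.043 0.08 0 0 -0.36; -1 0.125 0.063 0.08 0 0 -0.49"

```text
time: 27.1
ee_pos: [0.5488, -0.0465, 0.0994]
tool_rot: [0.973, 0.229, 0.001, 0.0]
contact_force: [1.1, -1.0, -4.3]
grip_width: 0.451
finger_force: 62.8
```

Request:
jog_arm:
  targets: "-1 0.04 0.02 0 0 0 -0.14; -1 0.072 0.035 0 0 0 -0.259; -1 0.072 0.035 0 0 0 -0.259; -1 0.072 0.035 -0.02 0 0 -0.259; -1 0.072 0.035 -0.04 0 0 -0.259"

```text
time: 27.6
ee_pos: [0.6189, -0.0123, 0.0578]
tool_rot: [0.995, 0.105, -0.0, -0.0]
contact_force: [0.2, -0.4, -3.8]
grip_width: 0.453
finger_force: 62.8
```

Request:
jog_arm:
  targets: "-1 0 0 -0.01 0 0 0; -1 0 0 -0.02 0 0 0; -1 0 0 -0.03 0 0 0; -1 0 0 -0.032 0 0 0; -1 0 0 -0.032 0 0 0"

```text
time: 28.1
ee_pos: [0.6194, -0.0123, 0.0263]
tool_rot: [0.995, 0.104, -0.0, -0.0]
contact_force: [-0.3, 0.1, -3.7]
grip_width: 0.456
finger_force: 62.6
```

```bash
python3 -c "
from h import *
st();tray();to(25,-32)"
```

```text
t 28.1 pos [ 0.6194 -0.0123  0.0263] closing-yaw -78.0 tilt [-0.  0. -1.] F [-0.3  0.1 -3.7] grip 0.456
tray xy mm [ 16.5 -32.3] force tray [-0.3  0.1]
shift [0.0082 0.002 ]
```

Request:
jog_arm:
  targets: "-1 0 0 -0.0005 0 0 0; -1 0 0 -0.001 0 0 0; -1 0 0 -0.0015 0 0 0; -1 0 0 -0.002 0 0 0; -1 0 0 -0.002 0 0 0"

```text
time: 28.6
ee_pos: [0.6196, -0.0123, 0.0251]
tool_rot: [0.995, 0.104, 0.0, 0.0]
contact_force: [-4.0, 0.7, 4.5]
grip_width: 0.453
finger_force: 63.8
```

Request:
jog_arm:
  targets: "-1 0.0015 0.0003 0 0 0 0; -1 0.003 0.0006 0 0 0 0; -1 0.0045 0.001 0 0 0 0; -1 0.006 0.0013 0 0 0 0; -1 0.006 0.0013 0 0 0 0"

```text
time: 29.1
ee_pos: [0.6256, -0.0111, 0.0251]
tool_rot: [0.995, 0.104, 0.0, 0.0]
contact_force: [-3.6, -0.4, 6.4]
grip_width: 0.451
finger_force: 63.8
```

Request:
jog_arm:
  targets: "-1 0.001 0.0002 0 0 0 0; -1 0.002 0.0004 0 0 0 0; -1 0.003 0.0006 0 0 0 0; -1 0.003 0.0006 0 0 0 0; -1 0.003 0.0006 0 0 0 0"

```text
time: 29.6
ee_pos: [0.6285, -0.0105, 0.0251]
tool_rot: [0.995, 0.104, 0.0, 0.0]
contact_force: [-3.9, -1.2, 6.1]
grip_width: 0.455
finger_force: 63.9
```

Request:
jog_arm:
  targets: "-1 0.0005 0.0001 0 0 0 0; -1 0.001 0.0002 0 0 0 0; -1 0.0015 0.0003 0 0 0 0; -1 0.002 0.0004 0 0 0 0; -1 0.002 0.0004 0 0 0 0"

```text
time: 30.1
ee_pos: [0.6294, -0.0104, 0.0251]
tool_rot: [0.995, 0.104, -0.001, 0.0]
contact_force: [-11.7, -2.6, 12.1]
grip_width: 0.455
finger_force: 64.6
```

Request:
jog_arm:
  targets: "0.1 -0.0005 0 0 0 0 0; 0.1 -0.001 0 0 0 0 0; 0.1 -0.001 0 0 0 0 0; 0.1 -0.001 0 0.01 0 0 0; 0.1 -0.001 0 0.03 0 0 0"

```text
time: 30.6
ee_pos: [0.6287, -0.0099, 0.0539]
tool_rot: [0.995, 0.104, -0.001, -0.0]
contact_force: [0.2, 0.1, 0.2]
grip_width: 0.552
finger_force: 0.0
```

Request:
jog_arm:
  targets: "0.1 0 0 0.03 0 0 0; -1 0 0 0.045 0 0 0; -1 0.003 -0.014 0.045 0 0 0; -1 0.006 -0.028 0.045 0 0 0; -1 0.009 -0.044 0.045 0 0 0"

```text
time: 31.1
ee_pos: [0.638, -0.0554, 0.098]
tool_rot: [0.995, 0.104, -0.001, -0.0]
contact_force: [0.5, 0.6, -1.1]
grip_width: 0.002
finger_force: 0.0
```

```bash
python3 -c "
from h import *
st();tray();to(26.5,-78)"
```

```text
t 31.1 pos [ 0.638  -0.0554  0.098 ] closing-yaw -78.0 tilt [-0.002  0.    -1.   ] F [ 0.5  0.6 -1.1] grip 0.002
tray xy mm [ 25.8 -78.3] force tray [0.6 0.5]
shift [0.0006 0.0005]
```

Request:
jog_arm:
  targets: "-1 0.0005 0 -0.02 0 0 0; -1 0.0005 0 -0.045 0 0 0; -1 0.0005 0 -0.065 0 0 0; -1 0.0005 0 -0.076 0 0 0; -1 0.0005 0 -0.076 0 0 0"

```text
time: 31.6
ee_pos: [0.6378, -0.0547, 0.0211]
tool_rot: [0.995, 0.104, -0.002, -0.0]
contact_force: [-0.1, 0.3, -0.0]
grip_width: 0.005
finger_force: 0.0
```

Request:
jog_arm:
  targets: "-1 -0.001 0.005 0 0 0 0; -1 -0.002 0.01 0 0 0 0; -1 -0.003 0.015 0 0 0 0; -1 -0.004 0.02 0 0 0 0; -1 -0.0047 0.023 0 0 0 0"

```text
time: 32.1
ee_pos: [0.6345, -0.0306, 0.024]
tool_rot: [0.995, 0.104, 0.001, 0.0]
contact_force: [0.6, -2.6, 2.0]
grip_width: 0.001
finger_force: 1.6
```

Request:
jog_arm:
  targets: "-1 -0.0004 0.002 0 0 0 0; -1 -0.0008 0.004 0 0 0 0; -1 -0.001 0.005 0 0 0 0; -1 -0.0012 0.006 0 0 0 0; -1 -0.0012 0.006 0 0 0 0"

```text
time: 32.6
ee_pos: [0.6329, -0.0249, 0.0232]
tool_rot: [0.995, 0.104, -0.0, -0.0]
contact_force: [1.1, -2.1, 1.7]
grip_width: -0.001
finger_force: 1.0
```

```bash
python3 -c "
from h import *
st();tray()"
```

```text
t 32.6 pos [ 0.6329 -0.0249  0.0232] closing-yaw -78.0 tilt [-0.  0. -1.] F [ 1.1 -2.1  1.7] grip -0.001
tray xy mm [ 27.2 -47.4] force tray [ 0.6 -2.3]
```

Remaining about 3.5 mm; go slowly.

Request:
jog_arm:
  targets: "-1 -0.0002 0.001 0 0 0 0; -1 -0.0004 0.002 0 0 0 0; -1 -0.0005 0.0025 0 0 0 0; -1 -0.0006 0.003 0 0 0 0; -1 -0.0006 0.003 0 0 0 0"

```text
time: 33.1
ee_pos: [0.6323, -0.0219, 0.0232]
tool_rot: [0.995, 0.104, -0.0, -0.0]
contact_force: [0.9, -2.3, 1.3]
grip_width: 0.0
finger_force: 1.0
```

Request:
jog_arm:
  targets: "-1 -0.0001 0.0005 0 0 0 0; -1 -0.0002 0.001 0 0 0 0; -1 -0.0003 0.0015 0 0 0 0; -1 -0.0003 0.0015 0 0 0 0; -1 -0.0003 0.0015 0 0 0 0"

```text
time: 33.6
ee_pos: [0.6322, -0.0215, 0.0233]
tool_rot: [0.995, 0.104, 0.0, 0.001]
contact_force: [1.5, -8.9, 0.9]
grip_width: -0.002
finger_force: 4.6
```

```bash
python3 -c "
from h import *
st();tray()"
```

```text
t 33.6 pos [ 0.6322 -0.0215  0.0233] closing-yaw -78.0 tilt [ 0.    -0.001 -1.   ] F [ 1.5 -8.9  0.9] grip -0.002
tray xy mm [ 27.1 -43.9] force tray [-0.4 -9. ]
```

Request:
jog_arm:
  targets: "-1 -0.0001 0.0005 0 0 0 0; -1 -0.0001 0.0005 0 0 0 0; -1 -0.0001 0.0005 0 0 0 0; -1 0.0006 -0.003 0 0 0 0; -1 0.002 -0.01 0 0 0 0"

```text
time: 34.1
ee_pos: [0.6338, -0.0301, 0.023]
tool_rot: [0.995, 0.104, -0.0, -0.0]
contact_force: [0.9, 0.7, -0.5]
grip_width: 0.002
finger_force: 0.0
```

Request:
jog_arm:
  targets: "-1 0 0 0 0 0 0; -1 0 0 0.02 0 0 0; -1 0 0 0.05 0 0 0; -1 0 0 0.06 0 0 0; -1 0 0 0.06 0 0 0"

```text
time: 34.6
ee_pos: [0.6348, -0.0304, 0.0846]
tool_rot: [0.995, 0.104, 0.001, 0.0]
contact_force: [-0.7, 0.2, -0.9]
grip_width: -0.001
finger_force: 0.0
```

```bash
python3 -c "
from h import *
st();tray();to(-18,-9)"
```

```text
t 34.6 pos [ 0.6348 -0.0304  0.0846] closing-yaw -78.0 tilt [ 0.003 -0.    -1.   ] F [-0.7  0.2 -0.9] grip -0.001
tray xy mm [ 27.9 -53.1] force tray [-0.6  0.4]
shift [-0.054   0.0336]
```

Request:
jog_arm:
  targets: "-1 -0.025 0.016 0 0 0 0; -1 -0.05 0.031 0 0 0 0; -1 -0.054 0.034 0 0 0 0; -1 -0.054 0.034 -0.02 0 0 0; -1 -0.054 0.034 -0.04 0 0 0"

```text
time: 35.1
ee_pos: [0.5804, 0.0036, 0.0424]
tool_rot: [0.995, 0.104, 0.0, 0.0]
contact_force: [0.5, -0.2, 0.2]
grip_width: 0.002
finger_force: 0.0
```

Request:
jog_arm:
  targets: "-1 0 0 -0.015 0 0 0; -1 0 0 -0.021 0 0 0; -1 0 0 -0.021 0 0 0; -1 0.004 0.001 -0.021 0 0 0; -1 0.008 0.0017 -0.021 0 0 0"

```text
time: 35.6
ee_pos: [0.589, 0.0052, 0.0231]
tool_rot: [0.995, 0.104, 0.001, 0.0]
contact_force: [-0.1, 0.1, 0.1]
grip_width: -0.003
finger_force: 0.0
```

Request:
jog_arm:
  targets: "-1 0.001 0.0002 0 0 0 0; -1 0.002 0.0004 0 0 0 0; -1 0.003 0.0006 0 0 0 0; -1 0.004 0.0008 0 0 0 0; -1 0.004 0.0008 0 0 0 0"

```text
time: 36.1
ee_pos: [0.5922, 0.006, 0.0224]
tool_rot: [0.995, 0.104, 0.0, 0.0]
contact_force: [0.1, -0.7, 0.4]
grip_width: -0.002
finger_force: 0.0
```

```bash
python3 -c "
from h import *
st();tray()"
```

```text
t 36.1 pos [0.5922 0.006  0.0224] closing-yaw -78.0 tilt [ 0. -0. -1.] F [ 0.1 -0.7  0.4] grip -0.002
tray xy mm [-6.2 -8.7] force tray [-0.1 -0.7]
```

Request:
jog_arm:
  targets: "-1 0.0007 0.0001 0 0 0 0; -1 0.0014 0.0003 0 0 0 0; -1 0.0021 0.0004 0 0 0 0; -1 0.0025 0.0005 0 0 0 0; -1 0.0025 0.0005 0 0 0 0"

```text
time: 36.6
ee_pos: [0.5942, 0.0065, 0.0222]
tool_rot: [0.995, 0.104, -0.001, -0.0]
contact_force: [-4.4, -1.1, 2.7]
grip_width: -0.001
finger_force: 2.2
```

Request:
jog_arm:
  targets: "-1 0.0004 0.0001 0 0 0 0; -1 0.0008 0.0002 0 0 0 0; -1 0.001 0.0002 0 0 0 0; -1 0.001 0.0002 0 0 0 0; -1 0.001 0.0002 0 0 0 0"

```text
time: 37.1
ee_pos: [0.5942, 0.0065, 0.0221]
tool_rot: [0.995, 0.104, -0.002, -0.0]
contact_force: [-10.4, -2.0, 7.4]
grip_width: 0.001
finger_force: 5.3
```

```bash
python3 -c "
from h import *
st();tray()"
```

```text
t 37.1 pos [0.5942 0.0065 0.0221] closing-yaw -78.0 tilt [-0.004 -0.    -1.   ] F [-10.4  -2.    7.4] grip 0.001
tray xy mm [-4.2 -8.6] force tray [-10.6   0.3]
```

Request:
jog_arm:
  targets: "-1 -0.003 -0.0006 0 0 0 0; -1 -0.01 -0.002 0 0 0 0; -1 -0.012 -0.0025 0.03 0 0 0; 0 -0.02 -0.005 0.07 0 0 0; 0 -0.05 0.015 0.08 0 0 0"

```text
time: 37.6
ee_pos: [0.5486, 0.0203, 0.106]
tool_rot: [0.995, 0.103, 0.004, 0.001]
contact_force: [0.8, 1.1, 0.3]
grip_width: 0.328
finger_force: 0.0
```

```bash
python3 -c "
from h import *
st();im=snap('i')
cv2.imwrite('pics/ii.png',cv2.resize(im[:300],None,fx=1.4,fy=1.4));print((np.array([.4305,.2545])-sensors.state()['ee_pos'][:2]).round(4))"
```

```text
t 37.6 pos [0.5486 0.0203 0.106 ] closing-yaw -78.1 tilt [ 0.008 -0.001 -1.   ] F [0.8 1.1 0.3] grip 0.328
[-0.1122  0.2309]
```

View pics/ii.png

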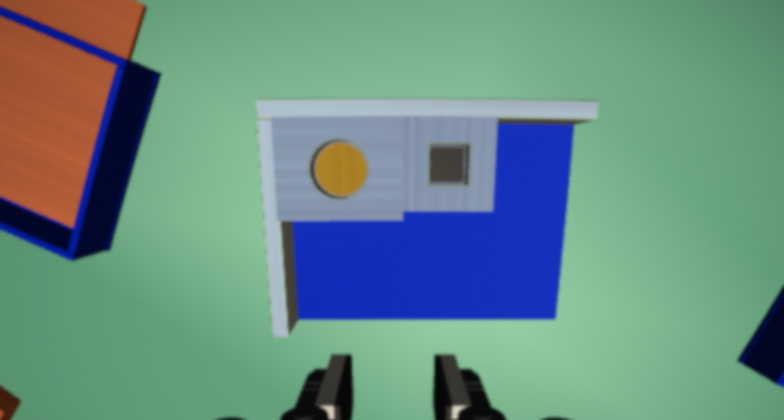

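Both inserts sit snug and square: large (272,118)-(403,220), small (403,118)-(497,211), flush with the far rail and each other. Now the copper electrode.

Request:
jog_arm:
  targets: "1 -0.02 0.042 0 0 0 -0.1; 1 -0.04 0.084 0 0 0 -0.2; 1 -0.06 0.126 0 0 0 -0.3; 1 -0.08 0.168 0 0 0 -0.419; 1 -0.1 0.208 0 0 0 -0.419"

```text
time: 38.15
ee_pos: [0.4444, 0.2313, 0.1022]
tool_rot: [0.994, -0.107, 0.0, -0.0]
contact_force: [0.7, 0.2, -0.5]
grip_width: 1.002
finger_force: 0.0
```

Request:
jog_arm:
  targets: "1 -0.012 0.023 0 0 0 0; 1 -0.012 0.023 0 0 0 0; 1 -0.012 0.023 0 0 0 0; 1 -0.012 0.023 0 0 0 0; 1 -0.012 0.023 0 0 0 0"

```text
time: 38.65
ee_pos: [0.434, 0.2519, 0.1022]
tool_rot: [0.994, -0.106, 0.0, -0.0]
contact_force: [-0.1, -0.8, 0.1]
grip_width: 1.0
finger_force: 0.0
```

```bash
python3 -c "
from h import *
st();im=snap('j').astype(int);p=load('j');print((np.array([.4305,.2545])-sensors.state()['ee_pos'][:2]).round(4))
c=proj(p,[[.4305,.2545,.05],[.4405,.2545,.05]]);print(c)
x,y=c[0].round().astype(int)
w=im[max(y-45,0):y+45,x-45:x+45]; m=((w[...,2]>75)&(w[...,0]<60)).astype(np.uint8)*255
cv2.imwrite('pics/j_crop.png',cv2.resize(np.hstack([w.astype(np.uint8),cv2.cvtColor(m,cv2.COLOR_GRAY2BGR)]),None,fx=4,fy=4)); print(x-45,max(y-45,0))
cs=cv2.HoughCircles(cv2.GaussianBlur(w[...,2].astype(np.uint8),(3,3),0),cv2.HOUGH_GRADIENT,1.5,20,param1=60,param2=12,minRadius=13,maxRadius=24);print(cs+[x-45,max(y-45,0),0] if cs is not None else None)"
```

```text
t 38.6 pos [0.434  0.2519 0.1022] closing-yaw -102.1 tilt [ 0. -0. -1.] F [-0.1 -0.8  0.1] grip 1.000
[-0.0035  0.0025]
[[278.63130746 245.15399738]
 [275.14104689 230.22014824]]
234 200
[[[276.75       242.75        14.5       ]
  [281.25       223.25        18.10000038]]]
```

Request:
jog_arm:
  targets: "1 -0.002 0.004 0 0 0 0; 1 -0.002 0.004 -0.02 0 0 0; 1 -0.002 0.004 -0.045 0 0 0; 1 -0.002 0.004 -0.062 0 0 0; 1 -0.002 0.004 -0.069 0 0 0"

```text
time: 39.2
ee_pos: [0.4309, 0.2564, 0.0319]
tool_rot: [0.994, -0.105, -0.001, 0.001]
contact_force: [0.2, -0.4, 0.2]
grip_width: 0.998
finger_force: 0.0
```

Request:
jog_arm:
  targets: "1 0 0 0 0 0 0; -1 0 0 0 0 0 0; -1 0 0 0 0 0 0; -1 0 0 0 0 0 0; -1 0 0 0 0 0 0"

```text
time: 39.7
ee_pos: [0.4318, 0.2568, 0.0338]
tool_rot: [0.994, -0.105, 0.0, -0.0]
contact_force: [-0.1, -0.1, -0.2]
grip_width: 0.331
finger_force: 0.0
```

Request:
jog_arm:
  targets: "-1 0 0 0 0 0 0; -1 0 0 0 0 0 0; -1 0 0 0 0 0 0; -1 0 0 0 0 0 0; -1 0 0 0 0 0 0"

```text
time: 40.2
ee_pos: [0.4317, 0.2568, 0.0338]
tool_rot: [0.994, -0.105, 0.0, -0.0]
contact_force: [-1.7, -1.8, 5.7]
grip_width: 0.212
finger_force: 58.4
```

```bash
python3 -c "
from h import *
st();print((np.array([.6035,.214])-sensors.state()['ee_pos'][:2]).round(4))"
```

```text
t 40.2 pos [0.4317 0.2568 0.0338] closing-yaw -102.0 tilt [ 0.  0. -1.] F [-1.7 -1.8  5.7] grip 0.212
[ 0.1718 -0.0428]
```

Request:
jog_arm:
  targets: "-1 0 0 0.02 0 0 0; -1 0 0 0.06 0 0 0; -1 0.04 -0.01 0.08 0 0 0; -1 0.085 -0.021 0.08 0 0 0; -1 0.13 -0.032 0.08 0 0 0"

```text
time: 40.7
ee_pos: [0.5632, 0.2244, 0.1143]
tool_rot: [0.995, -0.105, 0.001, -0.0]
contact_force: [0.6, 1.0, -3.3]
grip_width: 0.213
finger_force: 59.0
```

Request:
jog_arm:
  targets: "-1 0.03 -0.008 0 0 0 0; -1 0.042 -0.011 0 0 0 0; -1 0.042 -0.011 0 0 0 0; -1 0.042 -0.011 0 0 0 0; -1 0.042 -0.011 0 0 0 0"

```text
time: 41.2
ee_pos: [0.6026, 0.2141, 0.1131]
tool_rot: [0.995, -0.105, -0.0, 0.0]
contact_force: [0.2, -0.2, -2.0]
grip_width: 0.211
finger_force: 59.0
```

```bash
python3 - <<'E'
from h import *
st(); im=snap('k').astype(int); p=load('k')
# blue rim: extents in the bin frame at rim height
m=(im[...,0]>90)&(im[...,2]<50)&(im[...,1]<80); y,x=np.nonzero(m[:300]); 
X=onz(p,np.c_[x,y].astype(float),.032)[:,:2]-[.6035,.214]
q=X@Rot.from_euler('z',-12,degrees=True).as_matrix()[:2,:2]*1000
q=q[(abs(q)<75).all(1)]; print(len(q))
for lo,hi in((-60,-20),(20,60)): 
    print('y walls',np.percentile(q[(q[:,1]>lo)&(q[:,1]<hi),1],[2,50,98]).round(1))
print('far x',np.percentile(q[(abs(q[:,1])<25)&(q[:,0]>20),0],[2,50,98]).round(1))
E
```

```text
t 41.2 pos [0.6026 0.2141 0.1131] closing-yaw -102.0 tilt [-0.001 -0.    -1.   ] F [ 0.2 -0.2 -2. ] grip 0.211
2086
y walls [-45.5 -43.2 -23.8]
y walls [23.7 47.8 50.5]
far x [46.2 46.8 48.2]
```

Request:
jog_arm:
  targets: "-1 0 0.0015 -0.02 0 0 0; -1 0 0.0015 -0.045 0 0 0; -1 0 0.0015 -0.062 0 0 0; -1 0 0.0015 -0.07 0 0 0; -1 0 0.0015 -0.072 0 0 0"

```text
time: 41.75
ee_pos: [0.6031, 0.2153, 0.0406]
tool_rot: [0.994, -0.105, -0.001, 0.0]
contact_force: [0.8, -0.8, -2.3]
grip_width: 0.212
finger_force: 59.0
```

Request:
jog_arm:
  targets: "-1 0 0 -0.001 0 0 0; -1 0 0 -0.002 0 0 0; -1 0 0 -0.003 0 0 0; -1 0 0 -0.003 0 0 0; -1 0 0 -0.003 0 0 0"

```text
time: 42.25
ee_pos: [0.6037, 0.2152, 0.0386]
tool_rot: [0.994, -0.105, 0.0, -0.0]
contact_force: [0.5, 0.2, -2.2]
grip_width: 0.208
finger_force: 59.0
```

Request:
jog_arm:
  targets: "-1 0 0 -0.0005 0 0 0; -1 0 0 -0.001 0 0 0; -1 0 0 -0.001 0 0 0; -1 0 0 -0.001 0 0 0; -1 0 0 -0.001 0 0 0"

```text
time: 42.75
ee_pos: [0.6038, 0.2152, 0.0378]
tool_rot: [0.994, -0.105, 0.0, -0.0]
contact_force: [-2.8, -0.3, 5.5]
grip_width: 0.211
finger_force: 59.7
```

On the floor. Release partway and rise.

Request:
jog_arm:
  targets: "-0.1 0 0 0 0 0 0; -0.1 0 0 0 0 0 0; -0.1 0 0 0 0 0 0; -0.1 0 0 0.01 0 0 0; -0.1 0 0 0.03 0 0 0"

```text
time: 43.25
ee_pos: [0.6029, 0.215, 0.0668]
tool_rot: [0.994, -0.105, -0.001, 0.0]
contact_force: [-0.4, 0.2, -0.4]
grip_width: 0.45
finger_force: 0.0
```

Request:
jog_arm:
  targets: "-0.1 0 0 0.03 0 0 0; -0.1 0 0 0.08 0 0 0; 0 0 -0.03 0.12 0 0 0; 1 0 -0.08 0.15 0 0 0; 1 0 -0.13 0.17 0 0 0"

```text
time: 43.75
ee_pos: [0.6038, 0.0956, 0.2356]
tool_rot: [0.995, -0.104, 0.002, -0.0]
contact_force: [1.0, -0.4, -0.8]
grip_width: 0.825
finger_force: 0.0
```

Request:
jog_arm:
  targets: "1 -0.01 -0.04 0.04 0 0 0; 1 -0.02 -0.08 0.06 0 0 0; 1 -0.02 -0.1 0.06 0 0 0; 1 -0.02 -0.1 0.06 0 0 0; 1 -0.02 -0.1 0.06 0 0 0"

```text
time: 44.25
ee_pos: [0.5835, -0.0036, 0.2929]
tool_rot: [0.994, -0.105, 0.0, -0.0]
contact_force: [0.1, -0.1, -1.3]
grip_width: 0.999
finger_force: 0.0
```

```bash
python3 -c "
from h import *
st();im=snap('l');cv2.imwrite('pics/ll.png',cv2.convertScaleAbs(cv2.resize(im,None,fx=1.4,fy=1.4),alpha=1.5,beta=10))"
```

```text
t 44.2 pos [ 0.5835 -0.0036  0.2929] closing-yaw -102.1 tilt [ 0.  0. -1.] F [ 0.1 -0.1 -1.3] grip 0.999
```

View pics/ll.png

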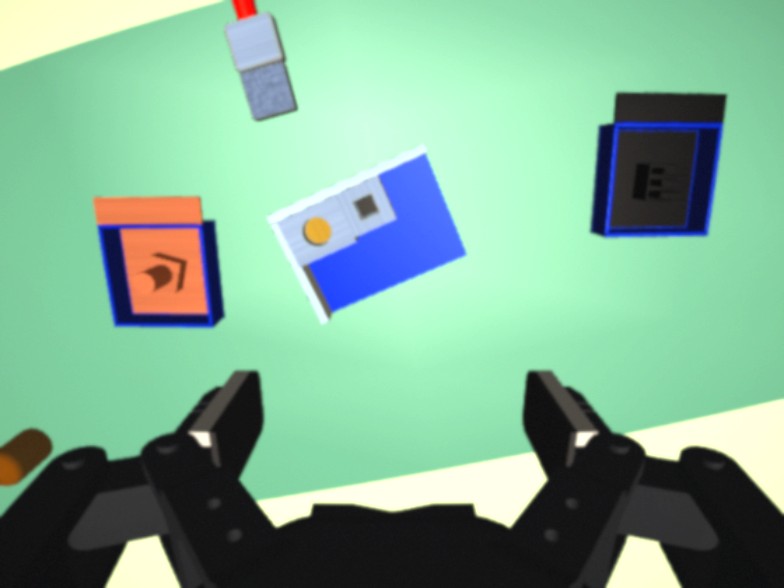

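The picture shows the inserts packed at (318,232) and (366,205), the copper upright in its bin at (160,272), the graphite upright in its bin at (655,182), and the bystanders untouched.

```bash
python3 -c "
from h import *
print(ticket.sign_off())"
```

```text
the job is handed in; nothing more can be done
None
```

I handed the job in at about 44 s: both inserts are packed snug in the tray, large one first. The copper and graphite electrodes stand upright in their bins, and the bottle, loupe and brush were not touched.

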